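# Set the tape dispenser's length dial and confirm

### The arm

A 6-joint arm with a two-finger parallel gripper is mounted at the origin on the work surface. World frame = base frame: x ahead of the robot, y to its left, z up, the work surface at z = 0. Lengths are in mm, angles in rad, forces in N, time in s.
With the tool pointing down it reaches from about 300 to 875 mm from the base axis. Payload 4.2 kg.
Tool frame: the origin (TCP) lies midway between the tips of the shut fingers; the grasp point (between the pads) lies 19 mm behind it; z points along the fingers, y is the direction in which the jaws open and shut (so a half turn about z gives the same grasp; the last joint's range is limited). The gripper opens to 85 mm and grips with 20 to 120 N. Pads are 22 mm wide; open, the fingers measure 114 mm over their backs; the gripper's body (76 mm by 85 mm) begins 54 mm behind the grasp point. The pads swing forward as they close: fully open they stand 13 mm farther back than shut.
Start: joints at [-1.301, 0.32, 1.565, -0, 1.257, -0.02], TCP at [164.315, -551.037, 231.338] pointing down, gripper open.
Joint ranges: [-3.11, 3.11], [-0.84, 2.01], [0.21, 2.61], [-1.34, 4.49], [0.05, 2.63], [-2.56, 2.56]. Speed limits (rad/s): [2.57, 2.57, 3.14, 3.14, 3.14, 3.14].

### API

Orientations are given as a rotation vector (axis times angle).
In Python, from workcell import arm gives the robot as it stands. The module is installed in compiled form; this text tells all that it offers.
- The arm moves only by the tool apply_moves, never from a script. Its argument "motion" is a list of rows, each an object of numbers: "tx", "ty", "tz": the shift along the world's x, y, z in mm; "spin": the turn about the world's z in rad; "claw": the finger opening in mm, from 0 to 85.4. A call has 1 to 12 rows; each row is the pose to reach, as a shift and turn from the pose commanded when the call began; what a row does not reach only later rows make up. A row lasts 1/12 s, in which the tool goes at most 41.7 mm and 7.16 degrees, less where a joint would pass 70% of its speed; a pose out of reach is approached as far as the arm can. A call with a gripper value outside its range is refused whole. The fingers move at their own pace and stop on an object; the grip force is fixed at half the most. Time passes only in rows, so rows that repeat a pose let the fingers close. It gives the time, the measured TCP pose, the force and the opening at its end, in the units of the state.
- arm.observe(): the state, without advancing time (a new reading comes with each control period).
- arm.get_image(name): name is "side" or "top" or "wrist"; returns a dict with "image" (400x640x3 uint8, red, green, blue), "fx", "fy", "cx", "cy" (pixels), "k1" (the pictures are not rectified: a ray, as slopes to the right and down, at radius r is drawn at 1 + k1 r^2 times it, then the intrinsics apply), "rvec" (rotation vector, rad) and "tvec" (3), from world to camera coordinates, as OpenCV has them. Camera axes: x right, y down, z forward; pixel columns grow to the right and rows downward; lengths in mm; the calibration is good to about 2 mm. A picture is of the moment at which its call begins. There is no depth.
- arm.sign_off(): hands the job in, once; it reports no verdict.
The state is a dict: "clock": time; "joints": joint angles; "dq": joint speeds; "joint_efforts": joint torques, N m; "position": TCP position; "eef_rot": TCP orientation; "contact_force": force on the tool from outside, world axes, zero at the start; "moment": the same for the moment, N m; "gripper_width": finger opening in mm.
Only numpy, scipy, OpenCV 4.12 (cv2) and the standard library are available. Lean on these libraries where they do the work, as an engineer would, in place of code of your own. Each camera call takes 0.05 s, during which the arm holds its last target. There are 200 camera calls.

### The job

On the tape dispenser with the brown roll, press a fingertip on the knurled black dial and drag it round until it clicks in with its white pointer at the green mark; then press that dispenser's green key down to confirm, and let go. Leave the dispenser with the white roll as it is, do not pull the dial up, and do not pick up or shift anything else on the bench.

Things in the scene. Friction and masses are not known exactly. Their poses are not given: they have to be found in the camera images.
- kraft: The tape dispenser to be set: a grey box 280 (its x) x 220 (its y) x 75 mm high, screwed to the bench, carrying a BROWN roll of paper tape (116 mm across, 36 mm high, lying flat, axis at (75, 0) mm; top 111 mm above the bench). Origin: centre of its underside; its -x side is the front. On its deck: dial axis at (-65, 35) mm, green key at (-65, -75) mm, a loose 28 mm wide, 22 mm high cardboard core near (30, -87) mm.
- kraft_dial (a joint): Angle of the brown-roll dispenser's dial, rad, growing as it turns clockwise seen from above. It clicks into a detent every 0.698 rad (40 degrees): 0, 0.698, 1.396 (the green mark), 2.094, 2.793, with stops 0.2 beyond the first and last. It starts in the 0 or the 0.698 detent. Left alone between detents it springs to the nearer one; it takes about 0.04 to 0.06 N m to turn it over to the next (a fingertip pressing with 5 to 10 N, 30 mm from the axis, is enough).
- kraft_dial_top (a point): Centre of the flat top of that dial: a black disc with grey knurled rim, 90 mm in diameter and 14 mm thick, axis vertical, top about 96 mm above the bench, clear rim all round. Turned by the friction of a fingertip pressed on its top away from the centre and dragged around; it rides on a spring and gives way up to 5 mm downward (about 2.5 N per mm, then a firm stop). The frame turns with the dial.
- kraft_pointer (a point): Outer end of the white pointer line on that dial's top, 40 mm from the dial's axis.
- kraft_mark (a point): The green mark on the black collar round that dial (12 mm wide, 55 mm in front of the dial's axis, on the deck). The other four marks, 40 degrees apart, are thin and white. The pointer is in line with the green mark when the dial is set.
- kraft_key_top (a point): Centre of the top of the green round push key of the same dispenser, 28 mm across, its top 97 mm above the bench and 10 mm above its 44 mm wide black housing; pressed straight down; origin rides on the key.
- kraft_key (a joint): Travel of that key, m: 0 up, 0.006 fully down (about 4 N); it springs back.
- white: The second dispenser, same build and layout but with a WHITE roll; not to be used. The two stand left and right in either order.
- white_pointer (a point): End of the white pointer line on the second dispenser's dial, 40 mm from its axis; it stays where it is.
- white_key (a joint): Travel of the second dispenser's key, m; stays up (0).
- kraft_shaft (a joint): How far the brown-roll dispenser's dial is pressed down from rest, m (about 0 at rest, 0.005 fully down, negative when pulled up).
- spare_roll: Yellow tape ring, 90 mm across, 25 mm high, loose on the bench. Origin at its underside centre.
- carton: Small cardboard box 90 x 70 x 60 mm, loose. Origin at its underside centre.
- mug: Blue mug, 80 mm across, 90 mm high, loose. Origin at its underside centre.
- marker: White marker pen with red cap, 125 mm long, lying along its x, 18 mm thick, loose. Origin on the bench near its middle.
- stapler: Blue stapler 140 mm long (its x), 36 mm wide, about 50 mm high, loose. Origin at its underside centre.
- glue_stick: Yellow upright stick, 28 mm across, 85 mm high, loose. Origin at its underside centre.
- kraft_core: Cardboard core, 28 mm across, 22 mm high, loose by the right edge (-y) of the brown-roll dispenser's deck. Origin at its underside centre.
- white_core: The same on the white-roll dispenser.

How it is judged:
By the outcome, as a careful person would: the job done as asked, in the order asked, and still so for the second after the job is handed in, with the robot touching nothing.
It also fails if it takes over 45 s, if anything falls off the work surface, if the arm or the gripper's body presses on something with over 40 N, if the wrist force passes 120 N, or if a joint passes its speed limit or range.

## Working session

There is one attempt and no reset: what is moved stays moved. The work goes in short steps, Python scripts to look and compute and a tool call to move; the robot and the scene stay as the last step left them, time stands still between calls to the robot, and variables do not carry over. Pictures are saved under pics/ and viewed, about 8 in all and at most 12, crops included, and the job is handed in when it is done.

Besides the shell and the picture viewer there is one more tool, called after "Emit:" as name(argument=value, ...), one argument or row to a line, values as JSON. apply_moves: Moves the arm, as the interface text tells. Its arguments: {"type":"object","properties":{"motion":{"type":"array","items":{"type":"object","properties":{"tx":{"type":"number"},"ty":{"type":"number"},"tz":{"type":"number"},"spin":{"type":"number"},"claw":{"type":"number"}}}}},"required":["motion"]}

```bash
mkdir -p pics; cat > h.py <<'E'
import numpy as np, cv2
from workcell import arm
def shot(n,f=None):
    d=arm.get_image(n)
    if f: cv2.imwrite('pics/'+f,d['image'][:,:,::-1])
    return d
def cast(d,u,v,z):
    x,y=(u-d['cx'])/d['fx'],(v-d['cy'])/d['fy']
    rd=np.hypot(x,y); r=rd
    for _ in range(30): r=rd/(1+d['k1']*r*r)
    s=r/rd if rd>0 else 1
    R=cv2.Rodrigues(np.array(d['rvec'],float))[0]; t=np.array(d['tvec'],float).ravel()
    c=-R.T@t; w=R.T@np.array([x*s,y*s,1])
    return c+w*(z-c[2])/w[2]
def proj(d,p):
    R=cv2.Rodrigues(np.array(d['rvec'],float))[0]; q=R@np.array(p,float)+np.array(d['tvec'],float).ravel()
    x,y=q[:2]/q[2]; s=1+d['k1']*(x*x+y*y)
    return d['fx']*x*s+d['cx'],d['fy']*y*s+d['cy']
E
python3 - <<'E'
from h import *
for n in ('top','side'):
    d=shot(n,n+'0.png'); R=cv2.Rodrigues(np.array(d['rvec'],float))[0]; print(n,-R.T@np.array(d['tvec'],float).ravel(),d['fx'],d['k1'])
s=arm.observe(); print(s['clock'],s['position'],s['eef_rot'],s['contact_force'],s['gripper_width'])
E
```

```text
top [ 359.0403254    10.55015992 1386.9243647 ] 453.6922329141197 -0.02527620028696513
side [ 214.66513926 -756.40060496  896.95609558] 372.81156236918986 -0.0700342273424806
0.1 [ 164.20485162 -550.59544399  230.57483018] [-3.10708529e+00 -4.53421989e-01  3.01615418e-04] [-0.19150869  0.13217604 -0.27591408] 85.23209449506588
```

View pics/top0.png

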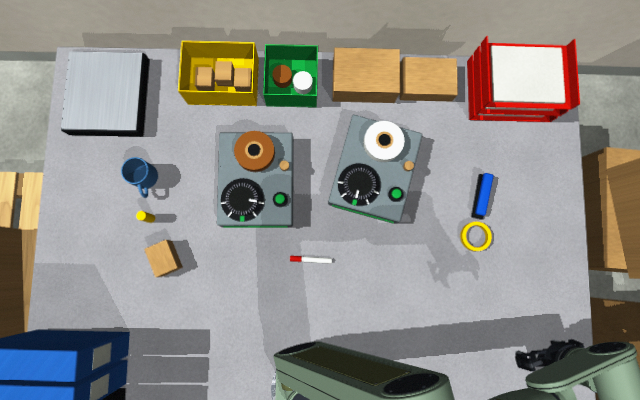

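View pics/side0.png

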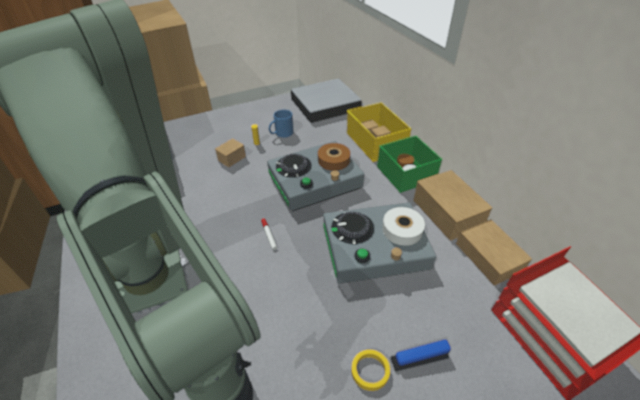

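The brown-roll dispenser is on the left in the top view: dial about (243,200), green key (280,199), roll (254,150). I'll measure it now and zoom in on the dial.

```bash
python3 - <<'E'
from h import *
d=shot('top'); im=d['image']
hsv=cv2.cvtColor(im,cv2.COLOR_RGB2HSV)
def blobs(m,x0,x1,y0,y1,z,name,mn=3):
    n,l,s,c=cv2.connectedComponentsWithStats(m.astype(np.uint8)[y0:y1,x0:x1])
    for i in range(1,n):
        if s[i,4]>=mn:
            u,v=c[i]+[x0,y0]; print(name,s[i,4],round(u,1),round(v,1),cast(d,u,v,z).round(1))
g=(hsv[...,0]>45)&(hsv[...,0]<80)&(hsv[...,1]>130)&(hsv[...,2]>60)
blobs(g,210,300,130,232,97,'green97')
blobs(g,210,300,130,232,80,'green80')
b=(hsv[...,0]>5)&(hsv[...,0]<16)&(hsv[...,1]>120)
blobs(b,210,300,125,180,111,'brown',20)
k=(im.max(2)<70); blobs(k,210,300,170,228,96,'black',50)
c=cv2.resize(im[120:235,205:305],None,fx=5,fy=5,interpolation=cv2.INTER_CUBIC)
cv2.imwrite('pics/crop1.png',c[:,:,::-1])
E
```

```text
green97 81 279.3 198.4 [549.6 101.2  97. ]
green97 31 242.0 218.0 [490.8 205.7  97. ]
green97 64 255.5 226.0 [468.7 166.4  97. ]
green80 81 279.3 198.4 [552.1 102.4  80. ]
green80 31 242.0 218.0 [492.6 208.3  80. ]
green80 64 255.5 226.0 [470.2 168.5  80. ]
brown 1021 254.1 150.8 [684.5 176.8 111. ]
black 60 291.6 203.8 [534.7  65.5  96. ]
black 1197 242.2 198.7 [546.7 207.6  96. ]
black 108 280.7 199.5 [546.6  97.1  96. ]
```

View pics/crop1.png

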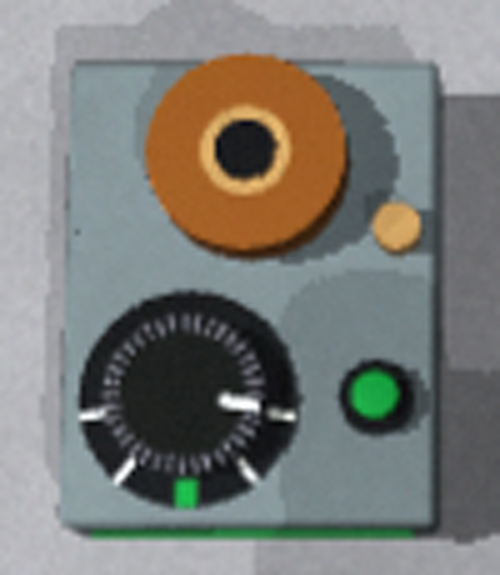

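Emit:
apply_moves(
  motion=[
    {"tx": 32,"ty": 66,"tz": 0,"spin": 0.1,"claw": 0},
    {"tx": 48,"ty": 99,"spin": 0.2,"claw": 0},
    {"tx": 64,"ty": 132,"spin": 0.3,"claw": 0},
    {"tx": 80,"ty": 165,"spin": 0.4,"claw": 0},
    {"tx": 96,"ty": 198,"spin": 0.5,"claw": 0},
    {"tx": 112,"ty": 231,"spin": 0.6,"claw": 0},
    {"tx": 128,"ty": 264,"spin": 0.7,"claw": 0},
    {"tx": 144,"ty": 297,"spin": 0.8,"claw": 0},
    {"tx": 160,"ty": 330,"spin": 0.9,"claw": 0},
    {"tx": 176,"ty": 363,"spin": 1.0,"claw": 0},
    {"tx": 192,"ty": 396,"spin": 1.1,"claw": 0},
    {"tx": 192,"ty": 396,"spin": 1.1,"claw": 0},
  ],
)

```text
validation failed for argument at $.mo...
```

Emit:
apply_moves(
  motion=[
    {"tx": 16,"ty": 33,"spin": 0.1,"claw": 0},
    {"tx": 32,"ty": 66,"spin": 0.2,"claw": 0},
    {"tx": 48,"ty": 99,"spin": 0.3,"claw": 0},
    {"tx": 64,"ty": 132,"spin": 0.4,"claw": 0},
    {"tx": 80,"ty": 165,"spin": 0.5,"claw": 0},
    {"tx": 96,"ty": 198,"spin": 0.6,"claw": 0},
    {"tx": 112,"ty": 231,"spin": 0.7,"claw": 0},
    {"tx": 128,"ty": 264,"spin": 0.8,"claw": 0},
    {"tx": 144,"ty": 297,"spin": 0.9,"claw": 0},
    {"tx": 160,"ty": 330,"spin": 1.0,"claw": 0},
    {"tx": 176,"ty": 363,"spin": 1.1,"claw": 0},
    {"tx": 191,"ty": 393,"spin": 1.2,"claw": 0},
  ],
)

```text
validation failed for argument at $.mo...
```

```bash
python3 - <<'E'
from h import *
d=shot('wrist','w1.png'); s=arm.observe(); print(s['clock'],s['position'],s['joints'],s['contact_force'],s['gripper_width'])
print(proj(d,[547,209.5,96]),proj(d,[550,101,97]))
E
```

```text
0.2 [ 164.2402456  -550.78480715  230.80673203] [-1.30100836e+00  3.20078000e-01  1.56515982e+00  6.19699391e-07
  1.25738694e+00 -1.99974425e-02] [0.17101619 0.82761415 0.07279771] 85.45100439021766
(np.float64(-952.6391291104887), np.float64(-966.8802562980952)) (np.float64(-789.4138233504302), np.float64(-966.2602524545373))
```

View pics/w1.png

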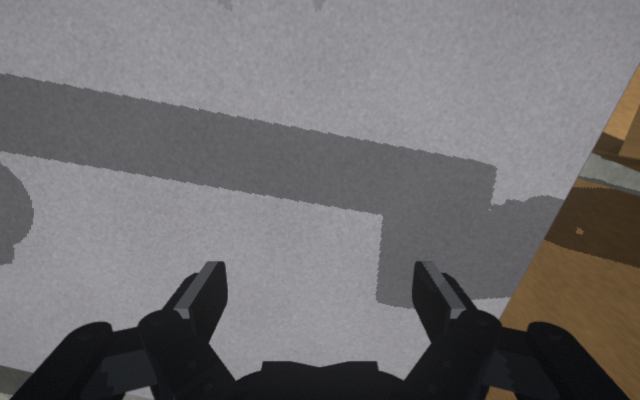

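The picture only shows the bare bench, because the moves were refused. They probably need every field in each row.

Emit:
apply_moves(
  motion=[
    {"tx": 16,"ty": 33,"tz": 0,"spin": 0.1,"claw": 0},
    {"tx": 32,"ty": 66,"tz": 0,"spin": 0.2,"claw": 0},
    {"tx": 48,"ty": 99,"tz": 0,"spin": 0.3,"claw": 0},
    {"tx": 64,"ty": 132,"tz": 0,"spin": 0.4,"claw": 0},
    {"tx": 80,"ty": 165,"tz": 0,"spin": 0.5,"claw": 0},
    {"tx": 96,"ty": 198,"tz": 0,"spin": 0.6,"claw": 0},
    {"tx": 112,"ty": 231,"tz": 0,"spin": 0.7,"claw": 0},
    {"tx": 128,"ty": 264,"tz": 0,"spin": 0.8,"claw": 0},
    {"tx": 144,"ty": 297,"tz": 0,"spin": 0.9,"claw": 0},
    {"tx": 160,"ty": 330,"tz": 0,"spin": 1.0,"claw": 0},
    {"tx": 176,"ty": 363,"tz": 0,"spin": 1.1,"claw": 0},
    {"tx": 192,"ty": 396,"tz": 0,"spin": 1.2,"claw": 0},
  ],
)

```text
clock: 1.2
position: [356.6, -153.3, 231.5]
eef_rot: [2.304, 2.135, 0.0]
contact_force: [1.1, -0.7, -0.2]
gripper_width: 0.2
```

Emit:
apply_moves(
  motion=[
    {"tx": 16,"ty": 33,"tz": 0,"spin": 0.1,"claw": 0},
    {"tx": 32,"ty": 66,"tz": 0,"spin": 0.2,"claw": 0},
    {"tx": 48,"ty": 99,"tz": 0,"spin": 0.3,"claw": 0},
    {"tx": 64,"ty": 132,"tz": 0,"spin": 0.4,"claw": 0},
    {"tx": 80,"ty": 165,"tz": 0,"spin": 0.5,"claw": 0},
    {"tx": 96,"ty": 198,"tz": 0,"spin": 0.6,"claw": 0},
    {"tx": 112,"ty": 231,"tz": 0,"spin": 0.7,"claw": 0},
    {"tx": 128,"ty": 264,"tz": 0,"spin": 0.8,"claw": 0},
    {"tx": 144,"ty": 297,"tz": 0,"spin": 0.9,"claw": 0},
    {"tx": 160,"ty": 330,"tz": 0,"spin": 1.0,"claw": 0},
    {"tx": 176,"ty": 363,"tz": 0,"spin": 1.1,"claw": 0},
    {"tx": 190,"ty": 391,"tz": 0,"spin": 1.2,"claw": 0},
  ],
)

```text
clock: 2.2
position: [546.9, 238.3, 231.0]
eef_rot: [-0.695, -3.064, -0.0]
contact_force: [-0.5, 0.0, -0.4]
gripper_width: 0.0
```

```bash
python3 - <<'E'
from h import *
d=shot('wrist','w2.png'); s=arm.observe(); print(s['clock'],s['position'],s['joints'],s['contact_force'],s['gripper_width'])
print(proj(d,[547,209.5,96]),proj(d,[550,101,97]))
for n in('top','side'):
    e=shot(n,n+'2.png'); print(n,proj(e,[547,209.5,96]))
E
```

```text
2.25 [549.46727468 243.06051787 230.47154815] [ 0.3954644   0.35860728  1.50805062  0.00370197  1.27036478 -0.73590945] [3.5370236 3.0838631 1.0468765] -0.1456240908697042
(np.float64(290.58583585547586), np.float64(206.82704775559765)) (np.float64(190.8463172579612), np.float64(256.2450850230156))
top (np.float64(241.5366349164658), np.float64(198.55442081042926))
side (np.float64(293.0819336098225), np.float64(160.6708015120505))
```

View pics/w2.png

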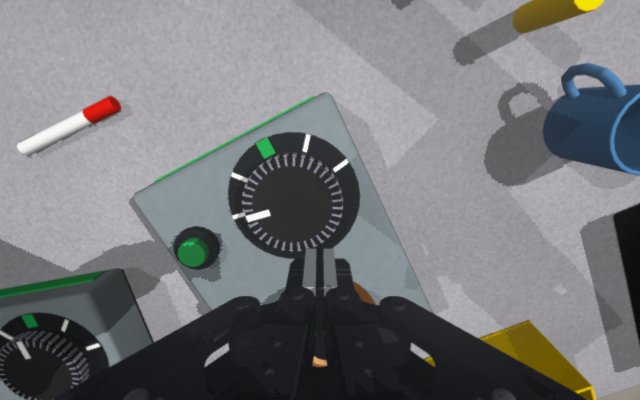

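Wrist view: pointer (258,215) in line with the first mark (238,216), so the dial is in detent 0. Green mark (265,148), dial centre about (291,204), key (191,252). I'll refine this with a settled shot.

```bash
cat > m.py <<'E'
from h import *
def meas(f=None):
    d=shot('wrist',f); im=d['image']; hsv=cv2.cvtColor(im,cv2.COLOR_RGB2HSV)
    g=((hsv[...,0]>45)&(hsv[...,0]<80)&(hsv[...,1]>130)&(hsv[...,2]>60)).astype(np.uint8)
    n,l,s,c=cv2.connectedComponentsWithStats(g)
    for i in range(1,n):
        if s[i,4]>60: print('green',s[i,4],c[i].round(1),'z97',cast(d,*c[i],97).round(1),'z77',cast(d,*c[i],77).round(1))
    w=((im.min(2)>190)).astype(np.uint8)
    n,l,s,c=cv2.connectedComponentsWithStats(w)
    for i in range(1,n):
        if s[i,4]>25: 
            p=cast(d,*c[i],96)
            if np.hypot(*(p[:2]-[547,209.5]))<75: print('white',s[i,4],c[i].round(1),'z96',p.round(1),'ang',np.degrees(np.arctan2(p[1]-209.5,p[0]-547)).round(1))
    s=arm.observe(); print(round(s['clock'],2),s['position'].round(1),s['joints'].round(2),s['contact_force'].round(1))
    return d
E
python3 -c "
from m import *
for i in range(3): shot('side')
meas()"
```

```text
green 269 [233.9 140.9] z97 [471.6 189.9  97. ] z77 [471.3 184.1  77. ]
green 249 [269.2 147.8] z97 [489.9 214.2  97. ] z77 [490.9 210.2  77. ]
green 677 [196.9 252.4] z97 [546.9 104.7  97. ] z77 [552.1  92.7  77. ]
green 817 [ 51.1 286.2] z97 [515.1 -46.   97. ] z77 [517.9 -68.8  77. ]
green 150 [ 34.6 321.5] z97 [540.5 -89.2  97. ] z77 [ 545.2 -115.2   77. ]
white 74 [310.  142.1] z96 [501.  247.8  96. ] ang 140.2
white 66 [344.1 164.5] z96 [531.4 266.1  96. ] ang 105.4
white 44 [240.5 176. ] z96 [500.7 179.3  96. ] ang -146.9
white 142 [262.3 215.2] z96 [541.4 178.7  96. ] ang -100.3
2.55 [545.8 234.8 231.4] [ 0.39  0.35  1.52 -0.    1.27 -0.73] [-0.1 -0.   0.3]
```

Emit:
apply_moves(
  motion=[
    {"tx": 0,"ty": 3,"tz": -25,"spin": 0,"claw": 0},
    {"tx": 0,"ty": 3,"tz": -50,"spin": 0,"claw": 0},
    {"tx": 0,"ty": 3,"tz": -75,"spin": 0,"claw": 0},
    {"tx": 0,"ty": 3,"tz": -95,"spin": 0,"claw": 0},
    {"tx": 0,"ty": 3,"tz": -110,"spin": 0,"claw": 0},
    {"tx": 0,"ty": 3,"tz": -120,"spin": 0,"claw": 0},
    {"tx": 0,"ty": 3,"tz": -127,"spin": 0,"claw": 0},
    {"tx": 0,"ty": 3,"tz": -130,"spin": 0,"claw": 0},
    {"tx": 0,"ty": 3,"tz": -130,"spin": 0,"claw": 0},
    {"tx": 0,"ty": 3,"tz": -130,"spin": 0,"claw": 0},
  ],
)

```text
clock: 3.38
position: [546.9, 239.0, 102.2]
eef_rot: [0.704, 3.06, 0.002]
contact_force: [0.5, 0.5, 1.0]
gripper_width: 0.2
```

Emit:
apply_moves(
  motion=[
    {"tx": 0,"ty": 0,"tz": -2,"spin": 0,"claw": 0},
    {"tx": 0,"ty": 0,"tz": -4,"spin": 0,"claw": 0},
    {"tx": 0,"ty": 0,"tz": -6,"spin": 0,"claw": 0},
    {"tx": 0,"ty": 0,"tz": -8,"spin": 0,"claw": 0},
    {"tx": 0,"ty": 0,"tz": -8,"spin": 0,"claw": 0},
    {"tx": 0,"ty": 0,"tz": -8,"spin": 0,"claw": 0},
  ],
)

```text
clock: 3.88
position: [546.7, 239.2, 93.9]
eef_rot: [0.703, 3.061, 0.001]
contact_force: [-0.6, 0.0, 4.5]
gripper_width: 0.3
```

Emit:
apply_moves(
  motion=[
    {"tx": 0,"ty": 0,"tz": -1.8,"spin": 0,"claw": 0},
    {"tx": 0,"ty": 0,"tz": -1.8,"spin": 0,"claw": 0},
    {"tx": 2,"ty": -0.1,"tz": -1.8,"spin": -0.07,"claw": 0},
    {"tx": 3.9,"ty": -0.3,"tz": -1.8,"spin": -0.14,"claw": 0},
    {"tx": 5.8,"ty": -0.6,"tz": -1.8,"spin": -0.21,"claw": 0},
    {"tx": 7.7,"ty": -1.1,"tz": -1.8,"spin": -0.28,"claw": 0},
    {"tx": 9.6,"ty": -1.7,"tz": -1.8,"spin": -0.35,"claw": 0},
    {"tx": 11.4,"ty": -2.4,"tz": -1.8,"spin": -0.42,"claw": 0},
    {"tx": 13.1,"ty": -3.3,"tz": -1.8,"spin": -0.49,"claw": 0},
    {"tx": 14.8,"ty": -4.3,"tz": -1.8,"spin": -0.56,"claw": 0},
    {"tx": 16.5,"ty": -5.3,"tz": -1.8,"spin": -0.63,"claw": 0},
    {"tx": 18,"ty": -6.6,"tz": -1.8,"spin": -0.7,"claw": 0},
  ],
)

```text
clock: 4.88
position: [565.3, 232.6, 92.7]
eef_rot: [1.715, 2.631, 0.003]
contact_force: [-1.2, 1.0, 7.0]
gripper_width: 0.3
```

```bash
python3 -c "
from m import *
d=meas()
c=cv2.resize(d['image'],None,fx=1.2,fy=1.2);cv2.imwrite('pics/w3.png',c[:,:,::-1])"
```

```text
green 616 [175.1 235.7] z97 [495.7 222.3  97. ] z77 [490.3 210.5  77. ]
white 245 [292.8 175.9] z96 [535.1 270.6  96. ] ang 101.0
white 261 [218.8 185.5] z96 [506.5 253.1  96. ] ang 132.9
white 30 [131.8 235. ] z96 [476.7 213.8  96. ] ang 176.5
white 104 [176.  299.4] z96 [505.5 188.2  96. ] ang -152.8
white 402 [207.1 304.4] z96 [520.8 191.7  96. ] ang -145.8
4.93 [565.3 232.6  92.7] [ 0.37  0.49  1.67  0.    0.98 -0.04] [-0.8  1.4  7.2]
```

View pics/w3.png

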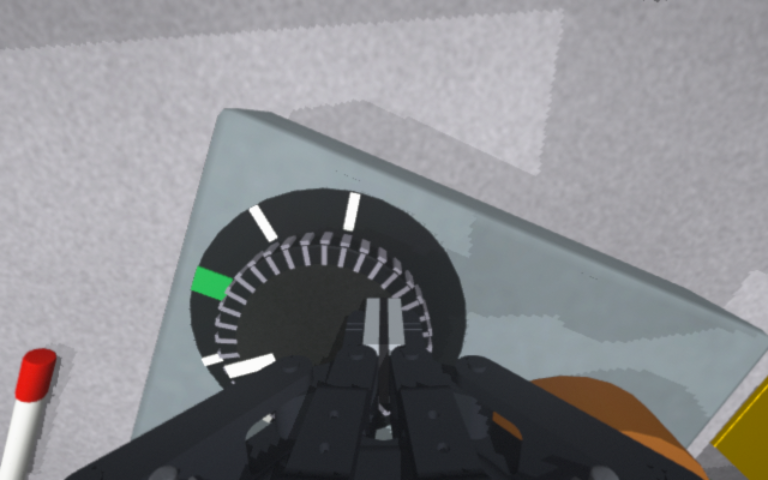

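The dial is following: the pointer (207,304) is now near the second mark. I'll carry on for another 43°.

Emit:
apply_moves(
  motion=[
    {"tx": 1.5,"ty": -1.3,"tz": -0.2,"spin": -0.07,"claw": 0},
    {"tx": 2.8,"ty": -2.7,"tz": -0.2,"spin": -0.14,"claw": 0},
    {"tx": 4.1,"ty": -4.2,"tz": -0.2,"spin": -0.21,"claw": 0},
    {"tx": 5.2,"ty": -5.8,"tz": -0.2,"spin": -0.28,"claw": 0},
    {"tx": 6.2,"ty": -7.4,"tz": -0.2,"spin": -0.35,"claw": 0},
    {"tx": 7.2,"ty": -9.2,"tz": -0.2,"spin": -0.42,"claw": 0},
    {"tx": 8,"ty": -11,"tz": -0.2,"spin": -0.49,"claw": 0},
    {"tx": 8.6,"ty": -12.8,"tz": -0.2,"spin": -0.56,"claw": 0},
    {"tx": 9.2,"ty": -14.7,"tz": -0.2,"spin": -0.63,"claw": 0},
    {"tx": 9.6,"ty": -16.6,"tz": -0.2,"spin": -0.7,"claw": 0},
    {"tx": 9.8,"ty": -18,"tz": -0.2,"spin": -0.75,"claw": 0},
    {"tx": 9.8,"ty": -18,"tz": -0.2,"spin": -0.75,"claw": 0},
  ],
)

```text
clock: 5.93
position: [575.2, 214.7, 92.7]
eef_rot: [2.558, 1.822, 0.005]
contact_force: [0.1, 0.4, 7.2]
gripper_width: 0.1
```

```bash
python3 -c "
from m import *
d=meas('w4.png')"
```

```text
green 274 [178.3 303.8] z97 [501.3 220.2  97. ] z77 [487.1 210.4  77. ]
white 261 [214.5 188.6] z96 [543.  268.6  96. ] ang 93.9
white 213 [173.9 241. ] z96 [514.1 251.5  96. ] ang 128.0
white 398 [206.9 305.6] z96 [513.8 214.   96. ] ang 172.3
5.98 [575.2 214.7  92.7] [0.34 0.49 1.66 0.   0.98 0.67] [-0.1  0.5  7.2]
```

The pointer is now in line with the green mark. I'll lift straight up, move over to the key and check.

Emit:
apply_moves(
  motion=[
    {"tx": 0,"ty": 0,"tz": 4,"spin": 0,"claw": 0},
    {"tx": 0,"ty": 0,"tz": 12,"spin": 0,"claw": 0},
    {"tx": 0,"ty": 0,"tz": 35,"spin": 0,"claw": 0},
    {"tx": -3,"ty": -10,"tz": 60,"spin": 0.1,"claw": 0},
    {"tx": -8,"ty": -35,"tz": 80,"spin": 0.2,"claw": 0},
    {"tx": -14,"ty": -60,"tz": 90,"spin": 0.3,"claw": 0},
    {"tx": -20,"ty": -85,"tz": 90,"spin": 0.4,"claw": 0},
    {"tx": -24,"ty": -105,"tz": 90,"spin": 0.5,"claw": 0},
    {"tx": -26,"ty": -112,"tz": 90,"spin": 0.6,"claw": 0},
    {"tx": -26,"ty": -112,"tz": 90,"spin": 0.6,"claw": 0},
    {"tx": -26,"ty": -112,"tz": 90,"spin": 0.6,"claw": 0},
    {"tx": -26,"ty": -112,"tz": 90,"spin": 0.6,"claw": 0},
  ],
)

```text
clock: 6.98
position: [548.2, 102.9, 181.2]
eef_rot: [-1.906, -2.497, -0.0]
contact_force: [-0.6, -0.0, -0.5]
gripper_width: 0.1
```

```bash
python3 -c "
from m import *
d=meas('w5.png'); print(proj(d,[548.5,102.5,97]))
e=shot('side','side5.png')"
```

```text
green 441 [281.3  41.4] z97 [493.5 207.4  97. ] z77 [490.5 210.1  77. ]
green 1067 [320.2 211. ] z97 [548.1 103.4  97. ] z77 [550.   96.8  77. ]
green 11058 [606.9 307.2] z97 [800.3  85.1  97. ] z77 [824.4  76.9  77. ]
white 344 [312.   45.1] z96 [513.  210.7  96. ] ang 177.9
white 78 [285.2 100. ] z96 [504.2 173.3  96. ] ang -139.7
white 38 [322.7 141.1] z96 [536.1 153.6  96. ] ang -101.0
7.03 [548.2 103.1 181.2] [ 0.17  0.33  1.68  0.    1.13 -0.1 ] [-0.3  0.8  0.4]
(np.float64(320.4410348232734), np.float64(212.2158134088689))
```

View pics/w5.png

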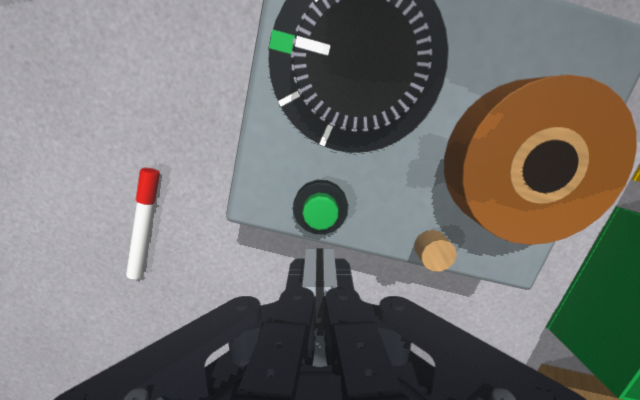

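The pointer (312,45) is in line with the green mark (281,41). The key is at (548,103), directly under the TCP. I'll press it.

Emit:
apply_moves(
  motion=[
    {"tx": 0,"ty": 0,"tz": -30,"spin": 0,"claw": 0},
    {"tx": 0,"ty": 0,"tz": -55,"spin": 0,"claw": 0},
    {"tx": 0,"ty": 0,"tz": -70,"spin": 0,"claw": 0},
    {"tx": 0,"ty": 0,"tz": -78,"spin": 0,"claw": 0},
    {"tx": 0,"ty": 0,"tz": -82,"spin": 0,"claw": 0},
    {"tx": 0,"ty": 0,"tz": -85,"spin": 0,"claw": 0},
    {"tx": 0,"ty": 0,"tz": -88,"spin": 0,"claw": 0},
    {"tx": 0,"ty": 0,"tz": -89,"spin": 0,"claw": 0},
    {"tx": 0,"ty": 0,"tz": -90,"spin": 0,"claw": 0},
    {"tx": 0,"ty": 0,"tz": -90,"spin": 0,"claw": 0},
  ],
)

```text
clock: 7.92
position: [548.6, 102.8, 92.1]
eef_rot: [1.903, 2.498, 0.003]
contact_force: [-1.1, 1.9, 3.1]
gripper_width: 0.3
```

Emit:
apply_moves(
  motion=[
    {"tx": 0,"ty": 0,"tz": -1,"spin": 0,"claw": 0},
    {"tx": 0,"ty": 0,"tz": -1.5,"spin": 0,"claw": 0},
    {"tx": 0,"ty": 0,"tz": -1.5,"spin": 0,"claw": 0},
    {"tx": 0,"ty": 0,"tz": -1.5,"spin": 0,"claw": 0},
  ],
)

```text
clock: 8.25
position: [548.6, 102.7, 91.0]
eef_rot: [1.903, 2.498, 0.003]
contact_force: [-2.4, 2.3, 7.4]
gripper_width: -0.2
```

Emit:
apply_moves(
  motion=[
    {"tx": 0,"ty": 0,"tz": -1,"spin": 0,"claw": 0},
    {"tx": 0,"ty": 0,"tz": -1,"spin": 0,"claw": 0},
    {"tx": 0,"ty": 0,"tz": -1,"spin": 0,"claw": 0},
    {"tx": 0,"ty": 0,"tz": -1,"spin": 0,"claw": 0},
  ],
)

```text
clock: 8.58
position: [548.6, 102.8, 90.9]
eef_rot: [1.903, 2.498, 0.003]
contact_force: [-3.9, 1.2, 13.7]
gripper_width: -0.3
```

Emit:
apply_moves(
  motion=[
    {"tx": 0,"ty": 0,"tz": 4,"spin": 0,"claw": 0},
    {"tx": 0,"ty": 0,"tz": 12,"spin": 0,"claw": 0},
    {"tx": 0,"ty": 0,"tz": 35,"spin": 0,"claw": 0},
    {"tx": 0,"ty": 0,"tz": 65,"spin": 0,"claw": 0},
    {"tx": 0,"ty": 0,"tz": 92,"spin": 0,"claw": 0},
    {"tx": 0,"ty": 0,"tz": 92,"spin": 0,"claw": 0},
    {"tx": 0,"ty": 0,"tz": 92,"spin": 0,"claw": 0},
    {"tx": 0,"ty": 0,"tz": 92,"spin": 0,"claw": 0},
    {"tx": 0,"ty": 0,"tz": 92,"spin": 0,"claw": 0},
  ],
)

```text
clock: 9.33
position: [547.2, 102.0, 179.4]
eef_rot: [-1.902, -2.498, 0.004]
contact_force: [-0.4, 0.3, -0.8]
gripper_width: -0.1
```

```bash
python3 -c "
from m import *
d=meas('w6.png'); t=shot('side','side6.png')"
```

```text
green 451 [283.3  39.8] z97 [493.4 207.4  97. ] z77 [490.5 210.1  77. ]
green 1090 [322. 211.] z97 [548.  103.4  97. ] z77 [549.9  96.8  77. ]
green 10542 [608.  308.5] z97 [797.8  84.7  97. ] z77 [821.9  76.5  77. ]
white 351 [314.4  43.5] z96 [513.  210.7  96. ] ang 177.9
white 80 [287.2  99. ] z96 [504.3 173.3  96. ] ang -139.7
white 40 [324.8 140.5] z96 [536.  153.5  96. ] ang -101.1
9.38 [547.2 102.1 179.3] [ 0.16  0.33  1.69 -0.    1.13 -0.11] [-0.1  0.7  0.1]
```

View pics/w6.png

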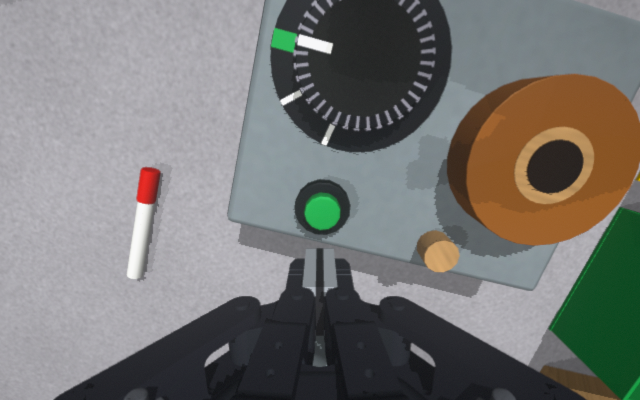

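View pics/side6.png

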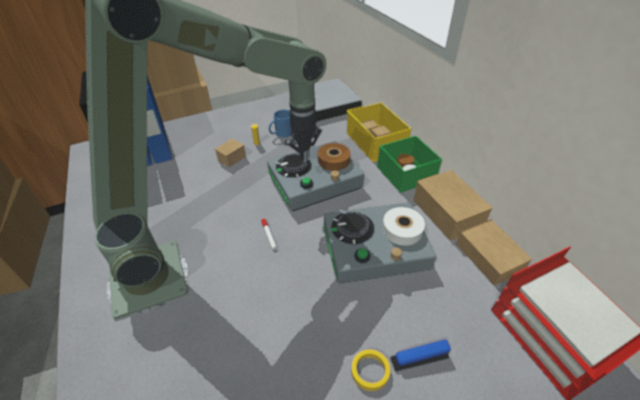

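The pointer (314,43) is still in line with the green mark (283,40), the key (322,211) is back up, and the other objects and the white-roll dispenser look unchanged. The gripper is about 80 mm clear of everything, so I'm handing in.

```bash
python3 -c "
from workcell import arm
print(arm.sign_off())"
```

```text
the job is handed in; nothing more can be done
None
```

The brown-roll dispenser is set and confirmed, and the job is handed in at about 9.4 s on the robot's clock.

- **Dial:** I pressed the closed fingertip on it with about 7 N and dragged it two clicks clockwise, from 0 to the green mark. It was only pressed down, never pulled up.
- **Key:** I pressed the green key to its stop, which showed as the force rising to 13.7 N at z = 91 mm with no further travel. Then I let go and lifted clear.
- **Last checks:** The wrist camera, after the key press, shows the white pointer in line with the green mark. The key is back up. The tool is about 80 mm clear, with contact force near zero.
- **Rest of the bench:** In the side view, the white-roll dispenser and the other objects look as they did at the start. I judged that by eye and did not measure it.
- **What went wrong:** My first two move calls were refused because rows left out some fields, and nothing moved. No check failed or disagreed; the top and wrist cameras agreed on positions to about 2–3 mm.

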